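# Interlock the next steel channel in the bundle

## Task

Two full-length steel channels lie side by side, open side up, in the timber cradle. From the bench take the channel of the same length that lies open side down, and lower it, still open side down, centred over the two neighbouring flanges of the pair, so that its own flanges go down into the two troughs. Let go only when it is all the way down, level and parallel with its ends about even with theirs, and leave the pair in place.

Things in the scene. Friction and masses are not known exactly. Their poses are not given: they have to be found in the camera images.
- channel_c (a point): Centre (20 mm above the bench) of the loose channel to lay: 3 mm plain steel, 180 long, 60 wide, 40 high, 54 clear inside, about 0.6 kg, open side down, flat web on top. x along its length, y across, z up to the web. Grip it from above across its 60 mm width. Not wanted: a 105 mm short one and a 180 mm one lying open side up, near it in any order.
- row_mid (a point): Point of the fixed cradle where the laid channel's centre belongs: midway between the pair, mid-length, 43 mm above the bench (it then spans 23 to 63 mm). x along the channels, y across, z up. The neighbouring flanges measure 22 mm over their outsides, so it can sit up to 15 mm to either side; about 35 mm of trough stays free on each side for a finger. Cradle end blocks: 44 mm high.
- row_left_c (a point): Centre (40 mm above the bench) of the pair's channel on the cradle's +y side: 180 x 60 x 40 mm, 3 mm steel, open side up, loose on the cradle's 20 mm bearers, so it spans 20 to 60 mm above the bench, trough floor at 23 mm. x along it, y across, z up. It lies 38 mm from the cradle's middle.
- row_right_c (a point): The same for the pair's channel on the cradle's -y side.
Things that resemble listed ones, but are neither listed nor needed, are in the scene too. Leave any yellow look-alike of the part that bears row_right_c alone.

How it is judged:
On the way:
1. The channel is lowered over the neighbouring flanges of the pair while still held, not dropped (x of channel_c in the frame of row_mid between -0.022 and 0.022 m and y of channel_c in the frame of row_mid between -0.02 and 0.02 m and z of channel_c in the frame of row_mid below 0.015 m and contact force between the fingers and channel above 1 N), for 0.05 s.
At the end, for the whole second after the job is handed in: The channel lies open side down on the pair, within 6 mm of its seated height, level within 6 deg, its centre within 22 mm lengthwise and 20 mm crosswise of row_mid, parallel within 11 deg, released and still; both channels of the pair are level and within 25 mm of their starts (x of channel_c in the frame of row_mid between -0.022 and 0.022 m and y of channel_c in the frame of row_mid between -0.02 and 0.02 m and z of channel_c in the frame of row_mid between -0.006 and 0.006 m and angle between each of channel_c, row_left_c, row_right_c's own z axis and vertical below 0.1 rad and angle between the x axis of channel_c and the x axis of row_mid, either way round below 0.2 rad and linear speed of channel below 0.02 m/s and contact force between the fingers and channel below 0.1 N and distance of each of row_left_c, row_right_c from where it was at the start of the episode below 0.025 m); the robot touches nothing.
It also fails if it takes over 35 s, if anything falls off the work surface, if the arm or the gripper's body presses on something with over 40 N, if the wrist force passes 120 N, or if a joint passes its speed limit or range.

## Robot

A 6-joint arm with a two-finger parallel gripper is mounted at the origin on the work surface. World frame = base frame: x ahead of the robot, y to its left, z up, the work surface at z = 0. Lengths are in m, angles in rad, forces in N, time in s.
With the tool pointing down it reaches from about 0.225 to 0.875 m from the base axis. Payload 3.4 kg.
Tool frame: the origin (TCP) lies between the finger pads; the fingertips stand 8 mm ahead of it and the grasp point (between the pads) lies 11 mm behind it; z points along the fingers, y is the line along which they close (so a half turn about z gives the same grasp; the last joint's range is limited). The gripper opens to 85 mm and grips with 20 to 120 N. Pads are 22 mm wide; open, the fingers measure 114 mm over their backs; the gripper's body (76 mm by 85 mm) begins 54 mm behind the grasp point. The pads swing forward as they close: fully open they stand 13 mm farther back than shut.
Start: joints at [-1.227, 0.276, 1.505, -0, 1.361, -0.121], TCP at [0.258, -0.514, 0.239] pointing down, gripper open.
Joint ranges: [-2.89, 2.89], [-0.75, 2.08], [0.22, 2.7], [-1.18, 4.32], [0.11, 2.71], [-2.7, 2.7]. Speed limits (rad/s): [2.57, 2.57, 3.14, 3.14, 3.14, 3.14].

## Interface

Orientations are given as a unit quaternion [w, x, y, z].
In Python, from rig import manip gives the robot as it stands.
- The arm moves only by the tool move_arm, never from a script. Its argument "deltas" is a list that holds one entry, the list of rows, each a list of 5 numbers: the shift along the tool's x, y, z normalised to -1 to 1, where 1 is 80 cm, then the turn about the tool's z normalised to -1 to 1, where 1 is 120 degrees, then the closure, from -1 (fully open) to 1 (shut). In form: [[[tx, ty, tz, twist, grip], ...]]. A call has 1 to 12 rows; each row is the pose to reach, as a shift and turn from the pose commanded when the call began, along the tool's axes at that moment; what a row does not reach only later rows make up. A row lasts 1/10 s, in which the tool goes at most 50 mm and 8.59 degrees, less where a joint would pass 70% of its speed; a pose out of reach is approached as far as the arm can. A call with a number of a shift or a turn outside -1 to 1 is refused whole. A call with a gripper value outside its range is refused whole. The fingers move at their own pace and stop on an object; "squeeze" is the grip in N (left out, the last holds). Time passes only in rows, so rows that repeat a pose let the fingers close. It gives the time, the measured TCP pose, the force, the opening and the grip force at its end, in the units of the state.
- manip.get_state(): the state, without advancing time (a new reading comes with each control period).
- manip.get_image(name): name is "scene" or "top" or "wrist"; returns the picture (384x512x3 uint8, red, green, blue); there is no depth.
- manip.camera_params(name): a dict with "fx", "fy", "cx", "cy" (pixels), "R" (3x3) and "t" (3): a world point X has camera coordinates R X + t; the wrist camera has in their place "tool_from_camera" (4x4, takes a point from camera to tool coordinates, whose origin is the TCP and whose axes are the flange's). Camera axes: x right, y down, z forward; pixel columns grow to the right and rows downward; lengths in m; the calibration is good to about 2 mm. A picture is of the moment at which its call begins: read the wrist's pose just before it. camera_params takes no time and is no camera call.
- manip.sign_off(): hands the job in; it is judged then, once.
The state is a dict: "clock": time; "qpos": joint angles; "qd": joint speeds; "effort": joint torques, N m; "position": TCP position; "ee_rot": TCP orientation; "contact_force": force on the tool from outside, world axes, zero at the start; "moment": the same for the moment, N m; "width": finger opening in m; "gripper_force": force on a finger pad.
Only numpy, scipy, OpenCV 4.12 (cv2) and the standard library are available. Lean on these libraries where they do the work, as an engineer would, in place of code of your own. Each camera call takes 0.05 s, during which the arm holds its last target. There are 200 camera calls.

## Working session

There is one attempt and no reset: what is moved stays moved. The work goes in short steps, Python scripts to look and compute and a tool call to move; the robot and the scene stay as the last step left them, time stands still between calls to the robot, and variables do not carry over. Pictures are saved under pics/ and viewed, at most 10 in all, crops included, and the job is handed in when it is done.

Besides the shell and the picture viewer there is one more tool, called after ">>>" by a JSON object that holds its "api" and its "payload". move_arm: Moves the arm, as the interface text tells. Scaled input: -1 to 1 covers 80 cm each way for a shift and 120 degrees each way for a turn. Its arguments: {"type":"object","properties":{"deltas":{"type":"array","items":{"type":"array","items":{"type":"array","items":{"type":"number","minimum":-1,"maximum":1}}}},"squeeze":{"type":"number"}},"required":["deltas"]}

```bash
mkdir -p pics
python3 - <<'E'
from rig import manip
import cv2
s=manip.get_state(); print({k:s[k] for k in("clock","position","ee_rot","width")})
for n in("top","scene"):
    cv2.imwrite(f"pics/{n}1.png",manip.get_image(n)[:,:,::-1]); print(n,manip.camera_params(n))
print(manip.camera_params("wrist"))
E
```

```text
{'clock': 0.0, 'position': array([ 0.25756055, -0.51349713,  0.23841093]), 'ee_rot': array([-9.42540988e-04,  9.73118928e-01,  2.30301225e-01, -9.37424648e-05]), 'width': 0.08554280112608162}
top {'fx': 371.5937225573602, 'fy': 371.5937225573602, 'cx': 254.47425395334076, 'cy': 195.93459145777493, 'R': array([[ 0.00374992, -0.99951996,  0.03075365],
       [-0.99734533, -0.00597467, -0.07257136],
       [ 0.07272026, -0.03039987, -0.99688897]]), 't': array([-0.06388893,  0.46400042,  0.94848929])}
scene {'fx': 354.9469778411616, 'fy': 354.9469778411616, 'cx': 252.70897900319346, 'cy': 192.63741514586403, 'R': array([[ 0.09299239,  0.9956481 , -0.00610508],
       [ 0.77944442, -0.07661176, -0.62176927],
       [-0.61953112,  0.05306124, -0.78317667]]), 't': array([ 0.01148553, -0.33161948,  1.08766714])}
{'fx': 342.4789475434477, 'fy': 342.4789475434477, 'cx': 254.6259673918955, 'cy': 190.05004417410012, 'tool_from_camera': array([[ 7.20443223e-04, -9.60583435e-01, -2.77990910e-01,
         6.95005347e-02],
       [ 9.99999740e-01,  7.03668126e-04,  1.60117069e-04,
         2.61295381e-04],
       [ 4.18075393e-05, -2.77990953e-01,  9.60583691e-01,
        -1.34317297e-01],
       [ 0.00000000e+00,  0.00000000e+00,  0.00000000e+00,
         1.00000000e+00]])}
```

View pics/top1.png

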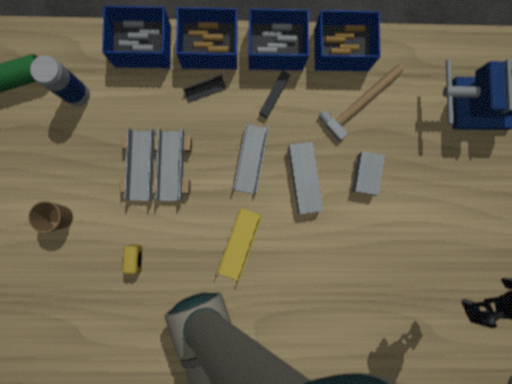

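View pics/scene1.png

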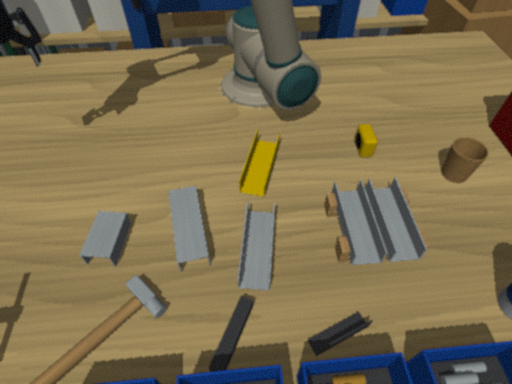

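The top view shows the pair in its cradle near (155,165), the open-up decoy at (250,158), the wanted open-down channel at (305,178) and the short one at (368,174). I'll zoom in for the corners.

Run:
```python
import cv2,numpy as np
i=cv2.imread("pics/top1.png")
a=cv2.resize(i[115:220,110:210],None,fx=5,fy=5,interpolation=cv2.INTER_CUBIC)
b=cv2.resize(i[130:226,275:335],None,fx=5,fy=5,interpolation=cv2.INTER_CUBIC)
o=np.zeros((525,800,3),np.uint8);o[:,:500]=a;o[:480,500:]=b
cv2.imwrite("pics/z1.png",o)
```

```text
(no output)
```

View pics/z1.png

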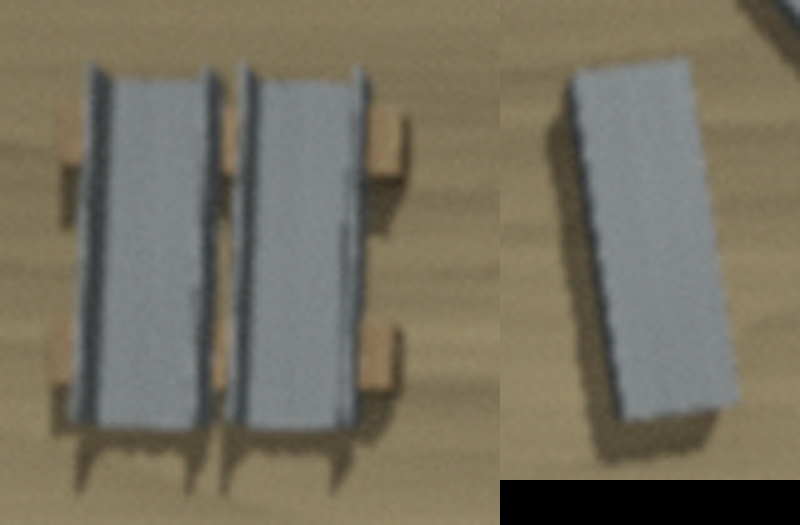

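The crop shows the loose web corners at (573,72), (690,60), (740,405) and (622,420). The neighbouring flange tops run from (226,66) to about (217,424).

```bash
cat > h.py <<'E'
from rig import manip
import numpy as np
from scipy.spatial.transform import Rotation as Rn
def ray(n,px,z):
    c=manip.camera_params(n);d=np.array([(px[0]-c['cx'])/c['fx'],(px[1]-c['cy'])/c['fy'],1])
    if n=="wrist":
        s=manip.get_state();q=s['ee_rot'];Rw=Rn.from_quat(q[[1,2,3,0]]).as_matrix();T=c['tool_from_camera']
        o=s['position']+Rw@T[:3,3];d=Rw@T[:3,:3]@d
    else: o=-c['R'].T@c['t'];d=c['R'].T@d
    return o+d*(z-o[2])/d[2]
def tool():
    s=manip.get_state();q=s['ee_rot'];return s['position'],Rn.from_quat(q[[1,2,3,0]]).as_matrix()
E
python3 - <<'E'
from h import *
f=lambda x,y,z:ray("top",(275+(x-500)/5-.4,130+y/5-.4),z)
g=lambda x,y,z:ray("top",(110+x/5-.4,115+y/5-.4),z)
c=[f(*p,.04) for p in((573,72),(690,60),(740,405),(622,420))]
C=np.mean(c,0);u=c[0]+c[1]-c[2]-c[3]
print("C",C,np.linalg.norm(u)/2,np.linalg.norm(c[0]-c[1]),np.degrees(np.arctan2(u[1],u[0])))
for nm,P in(("flange tops",[(90,65,.06),(362,68,.06),(352,425,.06),(74,420,.06)]),("inner",[(213,68,.06),(240,66,.06),(232,425,.06),(205,425,.06)]),
 ("floorL",[(112,78,.023),(207,78,.023),(196,428,.023),(97,428,.023)]),("floorR",[(260,80,.023),(355,80,.023),(340,428,.023),(246,428,.023)])):
    c=[g(*p) for p in P];u=c[0]+c[1]-c[2]-c[3];print(nm,np.mean(c,0),np.linalg.norm(u)/2,np.linalg.norm(c[0]-c[1]),np.degrees(np.arctan2(u[1],u[0])))
p,R=tool();print(p,R)
E
```

```text
C [ 0.51151895 -0.19236345  0.04      ] 0.18006770601248462 0.06100089929977381 7.770052083455849
flange tops [0.54106359 0.19050425 0.06      ] 0.1783458580317081 0.1349287563673199 -0.720574018223494
inner [0.54032953 0.18916563 0.06      ] 0.1792981829615064 0.013417982385372718 0.07075975219652762
floorL [0.54222944 0.23349646 0.023     ] 0.18205067861582502 0.04887851964718148 -0.6075548268279992
floorR [0.54235103 0.15806821 0.023     ] 0.1814831336066267 0.04911662672260422 -1.1927547066871902
[ 0.25756477 -0.51358117  0.23853645] [[ 8.93920299e-01  4.48225608e-01 -5.51194871e-04]
 [ 4.48225907e-01 -8.93919024e-01  1.52133330e-03]
 [ 1.89176961e-04 -1.60701054e-03 -9.99998691e-01]]
```

>>> {"api": "move_arm", "payload": {"deltas": [[[0.464,-0.217,0.05,0.157,-1],[0.464,-0.217,0.05,0.157,-1],[0.464,-0.217,0.05,0.157,-1],[0.464,-0.217,0.05,0.157,-1],[0.464,-0.217,0.05,0.157,-1],[0.464,-0.217,0.05,0.157,-1],[0.464,-0.217,0.05,0.157,-1],[0.464,-0.217,0.05,0.157,-1],[0.464,-0.217,0.05,0.157,-1],[0.464,-0.217,0.05,0.157,-1],[0.464,-0.217,0.05,0.157,-1],[0.464,-0.217,0.05,0.157,-1]]], "squeeze": 60}}

```text
clock: 1.3
position: [0.511, -0.1937, 0.1993]
ee_rot: [0.0, 0.998, 0.067, -0.0]
contact_force: [-0.3, 0.1, -0.4]
width: 0.0855
gripper_force: 0.0
```

Run:
```python
from h import *
import cv2
print(tool(),manip.get_state()['width'])
cv2.imwrite("pics/w1.png",manip.get_image("wrist")[:,:,::-1])
```

```text
(array([ 0.51096275, -0.19369973,  0.19929975]), array([[ 9.90963062e-01,  1.34133638e-01, -6.14492458e-04],
       [ 1.34133217e-01, -9.90963075e-01, -6.81014403e-04],
       [-7.00286276e-04,  5.92436267e-04, -9.99999579e-01]])) 0.08549308104211233
```

View pics/w1.png

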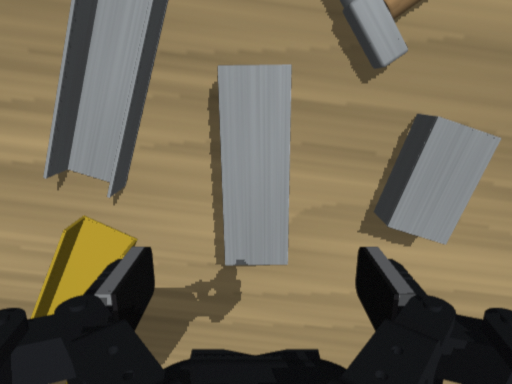

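The wrist view shows the wanted channel with its closed web up, corners at (218,66), (291,65), (288,264) and (226,265). The jaws are in line with it.

Run:
```python
from h import *
c=[ray("wrist",p,.04) for p in((218.5,65.5),(291,65),(288,264.5),(226,265))]
C=np.mean(c,0);u=c[0]+c[1]-c[2]-c[3]
print(C,np.linalg.norm(u)/2,np.linalg.norm(c[0]-c[1]),np.linalg.norm(c[2]-c[3]),np.degrees(np.arctan2(u[1],u[0])))
p,R=tool();print("tool delta",R.T@(np.r_[C[:2],.017]-p)/.8)
```

```text
[ 0.51116174 -0.19569798  0.04      ] 0.17907498748799575 0.058547409953965034 0.05909543795304631 8.41429490175635
tool delta [5.46252388e-05 2.23395313e-03 2.28002705e-01]
```

>>> {"api": "move_arm", "payload": {"deltas": [[[0,0.0015,0.06,0,-1],[0,0.0015,0.12,0,-1],[0,0.0015,0.17,0,-1],[0,0.0015,0.2,0,-1],[0,0.0015,0.22,0,-1],[0,0.0015,0.228,0,-1],[0,0.0015,0.228,0,-1],[0,0.0015,0.228,0,1],[0,0.0015,0.228,0,1],[0,0.0015,0.228,0,1],[0,0.0015,0.228,0,1],[0,0.0015,0.228,0,1]]]}}

```text
clock: 2.55
position: [0.5127, -0.1943, 0.0184]
ee_rot: [0.001, 0.998, 0.068, 0.001]
contact_force: [-1.2, -0.4, 6.8]
width: 0.0591
gripper_force: 67.2
```

>>> {"api": "move_arm", "payload": {"deltas": [[[0,0,0,0,1],[0,0,-0.03,0,1],[0,0,-0.08,0,1],[0,0,-0.13,0,1],[0,0,-0.18,0,1],[0,0,-0.2,0,1],[0,0,-0.2,0,1],[0,0,-0.2,0,1]]]}}

```text
clock: 3.35
position: [0.5108, -0.1929, 0.1757]
ee_rot: [-0.001, 0.998, 0.068, -0.001]
contact_force: [-0.4, 0.4, -6.2]
width: 0.0591
gripper_force: 68.7
```

Run:
```python
from h import *
import cv2
s=manip.get_state();p,R=tool();print(p,R,s['width'],s['gripper_force'],s['contact_force'],s['moment'])
cv2.imwrite("pics/w2.png",manip.get_image("wrist")[:,:,::-1])
T=.8;yaw=np.degrees(np.arctan2(R[1,0],R[0,0]));print(yaw,(yaw+.7)/120)
print("to row",R.T@(np.array([.5412,.190,p[2]])-p)/T)
```

```text
[ 0.51079418 -0.19294891  0.17566825] [[ 0.99074756  0.13569989 -0.00219265]
 [ 0.13570263 -0.99074895  0.00115011]
 [-0.0020163  -0.00143701 -0.99999693]] 0.05912535291106139 68.66022795438766 [-0.44376519  0.41824046 -6.19470037] [ 0.0367616   0.03221251 -0.0275824 ]
7.799267253443878 0.0708272271120323
to row [ 1.02614581e-01 -4.69100205e-01  4.67203319e-04]
```

View pics/w2.png

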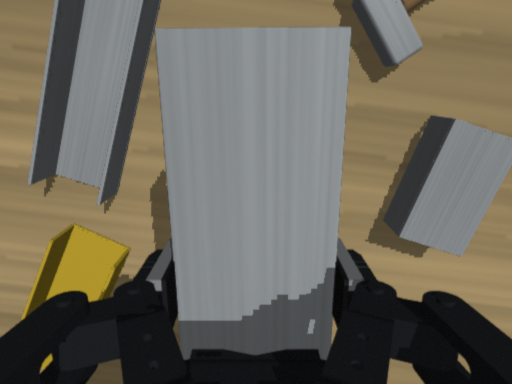

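The channel is held square, with its far edge from (157,29) to (350,28). I'll check for a lengthwise offset while moving over the row.

Run:
```python
from h import *
p,R=tool()
for z in(.023,.021,.025):
    print([R.T@(ray("wrist",q,p[2]+z)-p) for q in((157,29),(350,28))])
```

```text
[array([ 0.08731526, -0.02837266, -0.02323881]), array([ 0.0876017 ,  0.02892711, -0.02338097])]
[array([ 0.08763315, -0.02889631, -0.02123862]), array([ 0.08792475,  0.02943529, -0.02138334])]
[array([ 0.08699736, -0.02784901, -0.02523899]), array([ 0.08727865,  0.02841894, -0.02537859])]
```

>>> {"api": "move_arm", "payload": {"deltas": [[[0.1,-0.06,0,0.071,1],[0.103,-0.12,0,0.071,1],[0.103,-0.18,0,0.071,1],[0.103,-0.24,0,0.071,1],[0.103,-0.29,0,0.071,1],[0.103,-0.34,0,0.071,1],[0.103,-0.38,0,0.071,1],[0.103,-0.42,0,0.071,1],[0.103,-0.45,0,0.071,1],[0.103,-0.469,0,0.071,1],[0.103,-0.469,0,0.071,1],[0.103,-0.469,0,0.071,1]]]}}

```text
clock: 4.6
position: [0.5422, 0.1886, 0.1756]
ee_rot: [0.001, 1.0, -0.006, -0.001]
contact_force: [0.1, 0.1, -6.2]
width: 0.0592
gripper_force: 68.5
```

Run:
```python
from h import *
import cv2
p,R=tool();print(p,np.degrees(np.arctan2(R[1,0],R[0,0])))
o=np.zeros((384,512,3),np.uint8)
cv2.imwrite("pics/w3.png",manip.get_image("wrist")[:,:,::-1])
```

```text
[0.54217823 0.1885632  0.17558293] -0.6939134402534456
```

View pics/w3.png

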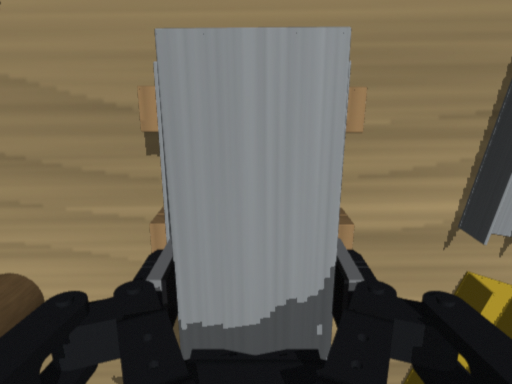

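Over the row the bearer ends (138/366 and 151/353) are centred on column 252, against 254 for the channel. That means shifting about 2 mm towards world +y, then partly lowering.

>>> {"api": "move_arm", "payload": {"deltas": [[[0.002,-0.002,0.03,0,1],[0.002,-0.002,0.06,0,1],[0.002,-0.002,0.085,0,1],[0.002,-0.002,0.1,0,1],[0.002,-0.002,0.11,0,1],[0.002,-0.002,0.11,0,1],[0.002,-0.002,0.11,0,1]]]}}

```text
clock: 5.35
position: [0.5451, 0.1907, 0.0896]
ee_rot: [-0.0, 1.0, -0.007, 0.001]
contact_force: [-0.3, -0.2, -5.3]
width: 0.0589
gripper_force: 68.4
```

Run:
```python
from h import *
import cv2
p,R=tool();print(p,manip.get_state()['contact_force'])
i=manip.get_image("scene")[:,:,::-1][130:280,290:460]
j=manip.get_image("top")[:,:,::-1][100:250,80:230]
f=lambda a:cv2.resize(a,None,fx=2.5,fy=2.5,interpolation=cv2.INTER_CUBIC)
cv2.imwrite("pics/s2.png",np.hstack([f(i),f(j)]))
```

```text
[0.54508672 0.19067293 0.08956353] [-0.32299553 -0.16548624 -5.3138518 ]
```

View pics/s2.png

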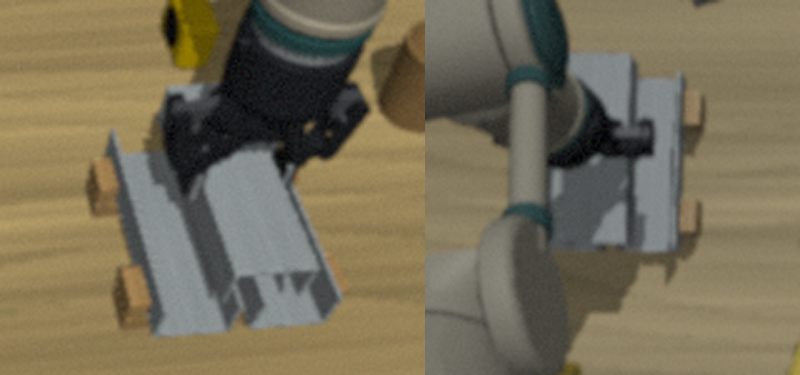

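The scene crop shows the held web's front edge from (233,275) to (315,268). In the top crop its right edge runs from (633,55) to (631,245).

Run:
```python
from h import *
p,R=tool();z=p[2]+.0225
for q in((233,275),(315,268)): print("scene",ray("scene",(290+q[0]/2.5,130+q[1]/2.5),z))
for q in((633,55),(631,245)): print("top",ray("top",(80+(q[0]-425)/2.5,100+q[1]/2.5),z))
# outer corners of the pair's far ends, scene, flange top z .06 / floor bottom
g=lambda x,y,zz: ray("scene",(290+x/2.5,130+y/2.5),zz)
print("pair far bottom corners",g(157,335,.02),g(325,325,.02))
print("right pair edge top",[ray("top",(80+(q[0]-425)/2.5,100+q[1]/2.5),.06) for q in((682,74),(679,250))])
```

```text
scene [0.63568669 0.15651634 0.11247776]
scene [0.63571052 0.21493112 0.11247776]
top [0.63115891 0.15754485 0.11247776]
top [0.45130172 0.15553288 0.11247776]
pair far bottom corners [0.63101789 0.12441326 0.02      ] [0.63518058 0.25689278 0.02      ]
right pair edge top [array([0.62671996, 0.11986268, 0.06      ]), array([0.45008507, 0.11968746, 0.06      ])]
```

>>> {"api": "move_arm", "payload": {"deltas": [[[-0.003,-0.003,0,0,1],[-0.003,-0.003,0.01,0,1],[-0.003,-0.003,0.02,0,1],[-0.003,-0.003,0.03,0,1],[-0.003,-0.003,0.038,0,1],[-0.003,-0.003,0.044,0,1],[-0.003,-0.003,0.048,0,1],[-0.003,-0.003,0.052,0,1],[-0.003,-0.003,0.055,0,1],[-0.003,-0.003,0.055,0,1],[-0.003,-0.003,0.055,0,1]]]}}

```text
clock: 6.55
position: [0.5421, 0.1933, 0.045]
ee_rot: [0.0, 1.0, -0.006, 0.0]
contact_force: [0.2, -0.1, -5.7]
width: 0.0589
gripper_force: 68.6
```

>>> {"api": "move_arm", "payload": {"deltas": [[[0,0,0.001,0,1],[0,0,0.002,0,1],[0,0,0.003,0,1],[0,0,0.004,0,1],[0,0,0.004,0,1],[0,0,0.004,0,1]]]}}

```text
clock: 7.15
position: [0.542, 0.1932, 0.0417]
ee_rot: [0.0, 1.0, -0.006, 0.0]
contact_force: [-0.7, 0.6, -6.2]
width: 0.0587
gripper_force: 68.6
```

>>> {"api": "move_arm", "payload": {"deltas": [[[0,0,0.001,0,1],[0,0,0.001,0,1],[0,0,0.002,0,1],[0,0,0.002,0,1]]]}}

```text
clock: 7.55
position: [0.542, 0.1933, 0.0415]
ee_rot: [0.0, 1.0, -0.006, 0.0]
contact_force: [-3.5, 0.5, 5.2]
width: 0.0589
gripper_force: 69.9
```

Contact shows at TCP 0.0415, the expected seated height. Releasing.

>>> {"api": "move_arm", "payload": {"deltas": [[[0,0,0,0,-0.7],[0,0,0,0,-0.7],[0,0,0,0,-0.7],[0,0,0,0,-0.7],[0,0,-0.02,0,-0.7],[0,0,-0.06,0,-0.7],[0,0,-0.11,0,-0.7],[0,0,-0.17,0,-0.7],[0,0,-0.2,0,-0.7],[0,0,-0.2,0,-0.7]]]}}

```text
clock: 8.55
position: [0.5447, 0.1939, 0.2047]
ee_rot: [-0.001, 1.0, -0.006, 0.005]
contact_force: [0.2, -0.7, 1.0]
width: 0.0728
gripper_force: 0.0
```

Run:
```python
from h import *
import cv2
s=manip.get_state();print(s['position'],s['contact_force'],s['width'])
a=manip.get_image("wrist")[:,:,::-1][:,100:412]
i=manip.get_image("scene")[:,:,::-1][150:280,300:450]
b=cv2.resize(i,(443,384),interpolation=cv2.INTER_CUBIC)
cv2.imwrite("pics/e1.png",np.hstack([a,b]))
```

```text
[0.54467118 0.19392326 0.20469243] [ 0.23152427 -0.68520834  0.96574499] 0.07281269711811372
```

View pics/e1.png

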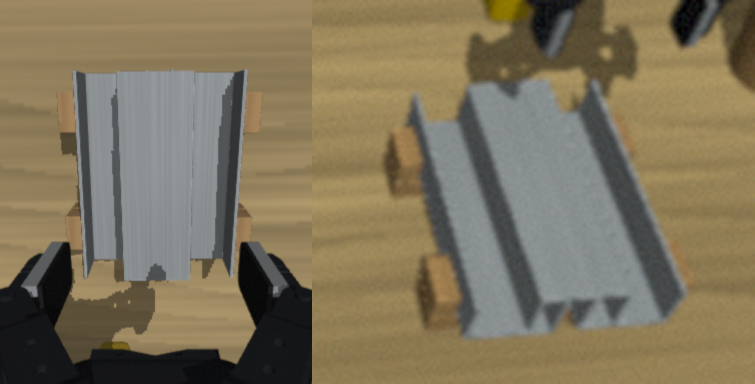

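The wrist crop shows the channel's web (columns 116–194) between the pair's outer flanges (74–245). It is about 3.5 mm off centre, parallel, with its ends even (rows 71 and 280), and fully seated.

```bash
python3 -c "
from rig import manip
print(manip.sign_off())"
```

```text
the job is handed in; nothing more can be done
None
```

The channel is laid open side down over the pair's neighbouring flanges, fully seated, parallel, ends about even and roughly 3.5 mm off centre; I released it and handed the job in at about 8.7 s, with no verdict returned.

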